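# Put returned pipe fittings back into the storeroom bins

## Task

Four loose pipe fittings lie on the bench in front of the blue bins: an elbow, a tee, a coupling and a flange. Put each into the bin that already holds its kind, in the empty compartment nearest the robot, flat on the bin's floor and the same way up as it lies now. Leave the marker and the spanner that lie among them where they are.

Things in the scene. Friction and masses are not known exactly. Their poses are not given: they have to be found in the camera images.
- elbow: Steel right-angle pipe elbow lying flat, outline 64 x 64, 32 high, 200 g. Two 26 dia arms, axes 16 up, run from a corner at (-16,-16) along +x and +y, each ending in a 32 dia collar 18 long (x 14..32 at y -16; y 14..32 at x -16): grip across a collar. Origin: middle of outline, on underside; z up. (In mm.)
- tee: Steel pipe tee lying flat, outline 64 x 58, 32 high, 220 g. Run along x -32..32 at y -13, branch to +y at x 0; 26 dia arms, axes 16 up, each ending in a 32 dia collar 18 long (the branch's at y 11..29): grip across the branch collar. Origin: middle of outline, on underside; z up. (In mm.)
- coupling: Plain steel pipe coupling: short tube standing on end, 40 outside diameter, 30 bore, 40 high, about 160 g. Origin: on its axis, on the underside; z up. (In mm.)
- flange: Steel pipe flange lying hub up: round plate 80 diameter, 10 thick with four dark bolt holes, and on it a hub 38 diameter from z = 10 to z = 40 with a dark bore; about 420 g. Grip the hub. Origin: on its axis, on the underside; z up. (In mm.)
- bin_elbow: Blue bin fixed to the bench, told from the other three only by its stock: two elbows. 200 (x) x 146 (y) x 45 high, walls 3, floor 4 thick. A 40 high divider parts it: empty near compartment x -97..+11, y -70..+70 (middle x -43, y 0); stock beyond, x +14..+97, up to 45 high. Origin: centre of underside; +x away from the robot, yaw within 0.1 rad. (In mm.)
- bin_tee: Blue bin fixed to the bench, told from the other three only by its stock: two tees. 200 (x) x 146 (y) x 45 high, walls 3, floor 4 thick. A 40 high divider parts it: empty near compartment x -97..+11, y -70..+70 (middle x -43, y 0); stock beyond, x +14..+97, up to 45 high. Origin: centre of underside; +x away from the robot, yaw within 0.1 rad. (In mm.)
- bin_coupling: Blue bin fixed to the bench, told from the other three only by its stock: two couplings standing on end. 200 (x) x 146 (y) x 45 high, walls 3, floor 4 thick. A 40 high divider parts it: empty near compartment x -97..+11, y -70..+70 (middle x -43, y 0); stock beyond, x +14..+97, up to 45 high. Origin: centre of underside; +x away from the robot, yaw within 0.1 rad. (In mm.)
- bin_flange: Blue bin fixed to the bench, told from the other three only by its stock: one flange. 200 (x) x 146 (y) x 45 high, walls 3, floor 4 thick. A 40 high divider parts it: empty near compartment x -97..+11, y -70..+70 (middle x -43, y 0); stock beyond, x +14..+97, up to 45 high. Origin: centre of underside; +x away from the robot, yaw within 0.1 rad. (In mm.)
- marker: White marker pen with black cap, lying between two fittings, 110 x 17 x 16 high, long side roughly along world x. Not to be disturbed. Origin near its middle, on the underside. (In mm.)
- spanner: Small flat steel combination spanner, lying between two fittings, 143 x 25 x 8 high, long side roughly along world x. Not to be disturbed. Origin near its middle, on the underside. (In mm.)
Mind the look-alikes: they are no part of the job. What is shaped like the flange but orange, red or yellow is not meant.

How it is judged:
By the outcome, as a careful person would: the job done as asked, in the order asked, and still so for the second after the job is handed in, with the robot touching nothing.
It also fails if it takes over 106 s, if anything falls off the work surface, if the arm or the gripper's body presses on something with over 40 N, if the wrist force passes 120 N, or if a joint passes its speed limit or range.

## Robot

A 6-joint arm with a two-finger parallel gripper is mounted at the origin on the work surface. World frame = base frame: x ahead of the robot, y to its left, z up, the work surface at z = 0. Lengths are in m, angles in rad, forces in N, time in s.
With the tool pointing down it reaches from about 0.35 to 0.775 m from the base axis. Payload 7.3 kg.
Tool frame: the origin (TCP) lies midway between the tips of the shut fingers; the grasp point (between the pads) lies 19 mm behind it; z points along the fingers, x is the direction in which the jaws open and shut, and the axes are right-handed (so a half turn about z gives the same grasp; the last joint's range is limited). The gripper opens to 92 mm and grips with 3 to 60 N. Pads are 19 mm wide; open, the fingers measure 130 mm over their backs; the gripper's body (75 mm by 190 mm) begins 47 mm behind the grasp point.
Start: joints at [-1.372, 0.342, 1.524, -0, 1.275, -0.146], TCP at [0.177, -0.494, 0.227] pointing down, gripper open.
Joint ranges: [-2.53, 2.53], [-0.77, 2.02], [0.04, 2.7], [-1, 4.14], [0.28, 2.66], [-3.11, 3.11]. Speed limits (rad/s): [2.57, 2.57, 3.14, 3.14, 3.14, 3.14].

## Interface

Orientations are given as [roll, pitch, yaw] about the fixed x, y, z axes, in that order (R = Rz(yaw) Ry(pitch) Rx(roll)).
In Python, from rig import arm gives the robot as it stands.
- The arm moves only by the tool carry_out, never from a script. Its argument "targets" is a list that holds one entry, the list of rows, each a list of 6 numbers: the shift along the tool's x, y, z in cm, then the turn, a rotation vector about the tool's x, y, z in rad. In form: [[[dx, dy, dz, wx, wy, wz], ...]]. A call has 1 to 20 rows; each row shifts and turns the pose as measured when the row begins, along the tool's axes as they then stand; what a row does not reach is not made up. A row lasts 1/10 s, in which the tool goes at most 50 mm and 8.59 degrees, less where a joint would pass 70% of its speed; a pose out of reach is approached as far as the arm can. A call with a gripper value outside its range is refused whole. "jaw" is the opening, from 0 (shut) to 1 (fully open), set as the call begins (left out, the last holds). The fingers move at their own pace and stop on an object; "squeeze" is the grip in N (left out, the last holds). Time passes only in rows, so rows that do not move let the fingers close. It gives the time, the measured TCP pose, the force and the opening at its end, in the units of the state.
- arm.sense(): the state, without advancing time (a new reading comes with each control period).
- arm.get_image(name): name is "side" or "top" or "wrist"; returns a dict with "pixels" (480x640x3 uint8, red, green, blue), "camera_matrix" (3x3 intrinsics, pixels), "extrinsics" (4x4, takes a point from world to camera coordinates); the wrist camera has in their place "tool_from_camera" (4x4, takes a point from camera to tool coordinates, whose origin is the TCP and whose axes are the tool frame's). Camera axes: x right, y down, z forward; pixel columns grow to the right and rows downward; lengths in m; the calibration is good to about 2 mm. A picture is of the moment at which its call begins: read the wrist's pose just before it. There is no depth.
- arm.close_job(): hands the job in, once; it reports no verdict.
The state is a dict: "time_s": time; "qpos": joint angles; "dq": joint speeds; "joint_efforts": joint torques, N m; "ee_pos": TCP position; "tool_rot": TCP orientation; "ft_force": force on the tool from outside, world axes, zero at the start; "ft_torque": the same for the moment, N m; "grip_width": finger opening in m.
Only numpy, scipy, OpenCV 4.12 (cv2) and the standard library are available. Lean on these libraries where they do the work, as an engineer would, in place of code of your own. Each camera call takes 0.05 s, during which the arm holds its last target. There are 200 camera calls.

## Working session

There is one attempt and no reset: what is moved stays moved. The work goes in short steps, Python scripts to look and compute and a tool call to move; the robot and the scene stay as the last step left them, time stands still between calls to the robot, and variables do not carry over. Pictures are saved under pics/ and viewed, about 12 in all and at most 16, crops included, and the job is handed in when it is done.

Besides the shell and the picture viewer there is one more tool, called after "Call:" as name(argument=value, ...), one argument or row to a line, values as JSON. carry_out: Moves the arm, as the interface text tells. Its arguments: {"type":"object","properties":{"targets":{"type":"array","items":{"type":"array","items":{"type":"array","items":{"type":"number"}}}},"jaw":{"type":"number"},"squeeze":{"type":"number"}},"required":["targets"]}

```bash
mkdir -p pics; ls
python3 - <<'E'
from rig import arm
import cv2,numpy as np
s=arm.sense();print({k:np.round(v,3) for k,v in s.items()})
for n in("top","side"):
    d=arm.get_image(n);cv2.imwrite(f"pics/{n}0.png",d["pixels"][:,:,::-1]);np.savez(n+".npz",**d);print(d["camera_matrix"],d["extrinsics"])
print(arm.get_image("wrist")["tool_from_camera"])
E
```

```text
pics
{'time_s': np.float64(0.0), 'qpos': array([-1.372,  0.343,  1.525,  0.   ,  1.275, -0.146]), 'dq': array([-0.001, -0.   , -0.002,  0.001,  0.001,  0.   ]), 'joint_efforts': array([-1.0000e-03, -4.3125e+01, -2.4422e+01,  7.2000e-02,  5.6000e-02,
       -0.0000e+00]), 'ee_pos': array([ 0.177, -0.494,  0.226]), 'tool_rot': array([-3.141e+00,  2.000e-03, -1.226e+00]), 'ft_force': array([-0.153,  0.373,  0.644]), 'ft_torque': array([-0.026, -0.016, -0.005]), 'grip_width': np.float64(0.092)}
[[537.0010345    0.         322.35302408]
 [  0.         537.0010345  241.26758909]
 [  0.           0.           1.        ]] [[ 0.02579779 -0.99961752 -0.00996428 -0.00125464]
 [-0.99164584 -0.02432935 -0.12667521  0.45233137]
 [ 0.12638433  0.01314898 -0.9918942   1.10774346]
 [ 0.          0.          0.          1.        ]]
[[617.78341581   0.         325.02069148]
 [  0.         617.78341581 238.54090633]
 [  0.           0.           1.        ]] [[-0.87788147 -0.47884158 -0.00590486  0.39332553]
 [-0.35152447  0.65274093 -0.67108854  0.16898584]
 [ 0.32519944 -0.58706049 -0.7413537   1.02395452]
 [ 0.          0.          0.          1.        ]]
[[ 9.99998701e-01  1.50657113e-03 -5.72546633e-04  8.66012978e-04]
 [-1.29180553e-03  9.61663039e-01  2.74230797e-01 -7.43184218e-02]
 [ 9.63745136e-04 -2.74229701e-01  9.61663736e-01 -1.56320282e-01]
 [ 0.00000000e+00  0.00000000e+00  0.00000000e+00  1.00000000e+00]]
```

View pics/top0.png

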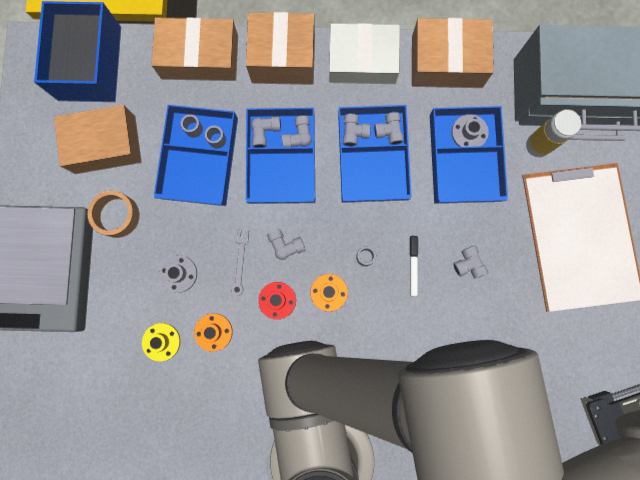

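View pics/side0.png

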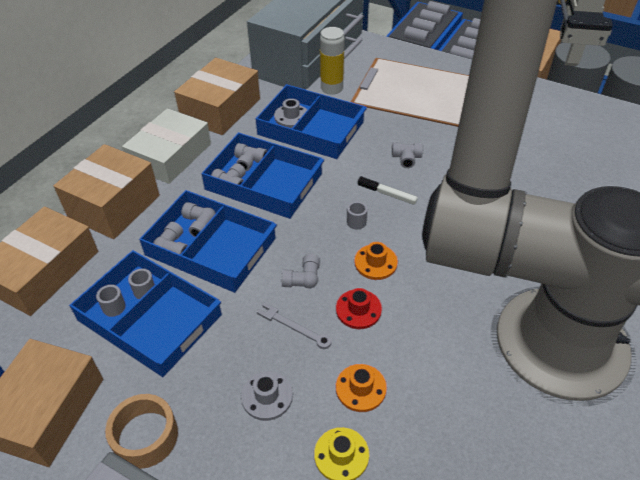

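```bash
cat > h.py <<'E'
import numpy as np,cv2
from scipy.spatial.transform import Rotation as R
def ray(K,E,uv,z):
    uv=np.atleast_2d(np.array(uv,float))
    d=np.c_[uv,np.ones(len(uv))]@np.linalg.inv(K).T@E[:3,:3]
    c=-E[:3,:3].T@E[:3,3]
    return (c+d*((z-c[2])/d[:,2:]))[:,:2]
def top(uv,z):
    d=np.load("top.npz");return ray(d["camera_matrix"],d["extrinsics"],uv,z)
def pose(s):
    T=np.eye(4);T[:3,:3]=R.from_euler("xyz",s["tool_rot"]).as_matrix();T[:3,3]=s["ee_pos"];return T
def wristE(s,d): return np.linalg.inv(pose(s)@d["tool_from_camera"])
def go(s,xy,z,yaw):
    """remaining shift in tool axes cm (after rot fix), rotation vector"""
    T=pose(s);Rt=R.from_euler("xyz",[np.pi,0,yaw]).as_matrix()
    best=min((R.from_matrix(T[:3,:3].T@R.from_euler("xyz",[np.pi,0,yaw+k]).as_matrix()).as_rotvec() for k in(0,np.pi)),key=np.linalg.norm)
    d=np.array([*xy,z])-T[:3,3]
    print("tool shift cm now",np.round(T[:3,:3].T@d*100,2),"rotvec",np.round(best,3),"q6",round(s["qpos"][5],2))
E
python3 - <<'E'
import cv2,numpy as np
from h import *
im=cv2.imread("pics/top0.png")
def c(x0,y0,w,h,f): return cv2.resize(im[y0:y0+h,x0:x0+w],None,fx=f,fy=f,interpolation=cv2.INTER_CUBIC)
cv2.imwrite("pics/c1.png",np.vstack([c(150,225,180,75,4.4),c(340,225,180,75,4.4)]))
cv2.imwrite("pics/c2.png",np.vstack([c(150,100,170,110,4.7)[:300*2],])) 
a=c(150,100,180,110,4.4)[:,:792];b=c(335,100,180,110,4.4)
cv2.imwrite("pics/c2.png",cv2.resize(np.vstack([a,b]),None,fx=.6*1.0,fy=.6))
print(top([[367,258],[197,155]],0))
E
```

```text
[[ 0.42182645 -0.08684244]
 [ 0.64216114  0.29385349]]
```

View pics/c1.png

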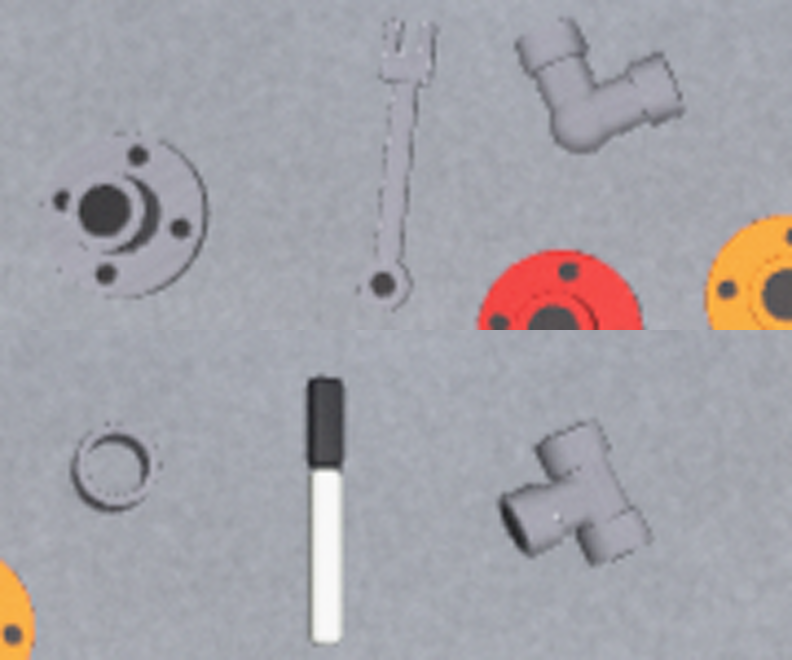

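View pics/c2.png

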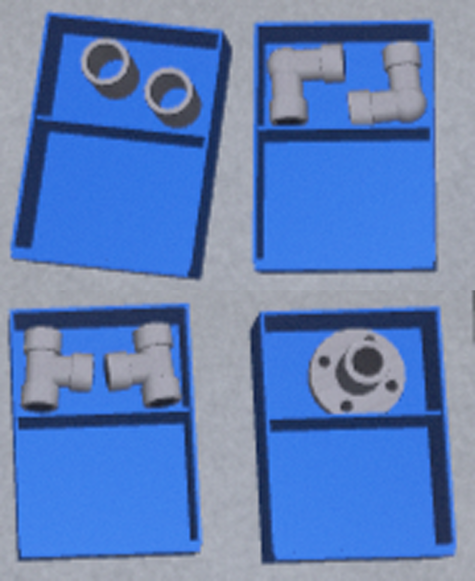

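```bash
cat > bins.py <<'E'
from h import *
B={"coupling":([[48,13],[222,32],[12,258],[190,272]],(150,100),0),"elbow":([[255,23],[432,22],[255,270],[434,270]],(150,100),0),
"tee":([[10,308],[188,306],[20,557],[200,553]],(335,100),290.4),"flange":([[258,312],[438,308],[268,562],[455,558]],(335,100),290.4)}
M=np.array([[.1,.073],[.1,-.073],[-.1,.073],[-.1,-.073]])
out={}
for n,(p,o,dy) in B.items():
    w=top((np.array(p)-[0,dy])/2.64+o,.045)
    A,_=cv2.estimateAffinePartial2D(M,w,ransacReprojThreshold=.05)
    out[n]=A@[-.043,0,1],np.arctan2(A[1,0],A[0,0])
    print(n,"comp mid",out[n][0].round(3),"yaw",round(out[n][1],3),"scale",round(np.hypot(*A[:,0]),3))
E
python3 - <<'E'
from bins import *
f=lambda p,z,o=(150,225),dy=0: top((np.atleast_2d(p)-[0,dy])/4.4+o,z)
print("cam", [-np.load("top.npz")["extrinsics"][:3,:3].T@np.load("top.npz")["extrinsics"][:3,3]])
print("flange holes",f([[121.75,214]],.010),"bore",f([[104,210]],.04))
e=f([[584,122],[553,45],[659,88]],.016);print("elbow corner,c1,c2",e,[np.linalg.norm(e[0]-x) for x in e[1:]])
print("spanner",f([[410,50],[383,285]],.005))
o=(340,225)
t=f([[570,445],[617,538],[530,525],[597,491]],.016,o,330);print("tee r1,r2,branch,mid",t)
print("coupling top",f([[112,468]],.04,o,330)); print("marker",f([[325,380],[326,640]],.012,o,330))
E
```

```text
Traceback (most recent call last):
  File "bins.py", line 8, in <module>
    A,_=cv2.estimateAffinePartial2D(M,w,ransacReprojThreshold=.05)
        ~~~~~~~~~~~~~~~~~~~~~~~~~~~^^^^^^^^^^^^^^^^^^^^^^^^^^^^^^^
cv2.error: OpenCV(4.12.0) /io/opencv/modules/calib3d/src/ptsetreg.cpp:1108: error: (-215:Assertion failed) count >= 0 && to.checkVector(2) == count in function 'estimateAffinePartial2D'
```

```bash
sed -i 's/estimateAffinePartial2D(M,w,/estimateAffinePartial2D(M,np.ascontiguousarray(w),/' bins.py
python3 - <<'E'
from bins import *
f=lambda p,z,o=(150,225),dy=0: top((np.atleast_2d(p)-[0,dy])/4.4+o,z).round(3)
print("flange holes",f([[121.75,214]],.010),"bore",f([[104,210]],.04))
e=f([[584,122],[553,45],[659,88]],.016);print("elbow corner,c1,c2",e,[np.linalg.norm(e[0]-x) for x in e[1:]])
print("spanner",f([[410,50],[383,285]],.005))
o=(340,225)
t=f([[570,445],[617,538],[530,525],[597,491]],.016,o,330);print("tee r1,r2,branch,mid",t)
print("coupling top",f([[112,468]],.04,o,330)); print("marker",f([[325,380],[326,640]],.012,o,330))
E
```

```text
coupling comp mid [0.588 0.291] yaw -0.078 scale 1.005
elbow comp mid [0.59  0.103] yaw 0.035 scale 1.013
tee comp mid [ 0.599 -0.098] yaw 0.051 scale 1.015
flange comp mid [ 0.6   -0.299] yaw 0.044 scale 1.026
flange holes [[0.377 0.318]] bore [[0.377 0.318]]
elbow corner,c1,c2 [[0.427 0.094]
 [0.464 0.111]
 [0.445 0.058]] [np.float64(0.04071854614300469), np.float64(0.04024922359499622)]
spanner [[0.462 0.182]
 [0.346 0.19 ]]
tee r1,r2,branch,mid [[ 0.44  -0.304]
 [ 0.396 -0.326]
 [ 0.401 -0.284]
 [ 0.418 -0.316]]
coupling top [[ 0.421 -0.081]]
marker [[ 0.47  -0.186]
 [ 0.344 -0.187]]
```

Call:
carry_out(
  targets=[
    [[0, 0, 0, 0, 0, -0.139], [0, 0, 0, 0, 0, -0.139], [0, 0, 0, 0, 0, -0.139], [0, 0, 0, 0, 0, -0.139], [0, 0, 0, 0, 0, -0.139], [0, 0, 0, 0, 0, -0.139], [0, 0, 0, 0, 0, -0.139], [0, 0, 0, 0, 0, -0.139], [0, 0, 0, 0, 0, -0.139], [0, 0, 0, 0, 0, -0.139], [0, 0, 0, 0, 0, -0.139], [0, 0, 0, 0, 0, -0.139], [3.6, -2.9, 0.3, 0, 0, 0], [3.6, -2.9, 0.3, 0, 0, 0], [3.6, -2.9, 0.3, 0, 0, 0], [3.6, -2.9, 0.3, 0, 0, 0], [3.6, -2.9, 0.3, 0, 0, 0], [3.6, -2.9, 0.3, 0, 0, 0], [3.6, -2.9, 0.3, 0, 0, 0], [3.6, -2.9, 0.3, 0, 0, 0]],
  ],
  jaw=0.65,
  squeeze=25,
)

```text
time_s: 2.15
ee_pos: [0.3158, -0.1402, 0.1985]
tool_rot: [-3.132, -0.004, 0.503]
ft_force: [0.7, -0.1, -0.1]
grip_width: 0.0594
```

```bash
python3 -c "
from h import *
from rig import arm
s=arm.sense();print(s['time_s'],s['ee_pos'],s['tool_rot']);go(s,(.445,.058),.12,.436)"
```

```text
2.15 [ 0.31581144 -0.14022817  0.19848991] [-3.13222635 -0.00357622  0.50345032]
tool shift cm now [ 20.85 -11.06   8.03] rotvec [-0.009 -0.003  0.067] q6 -1.15
```

Call:
carry_out(
  targets=[
    [[0, 0, 0, -0.009, 0, 0.067], [4.0, -2.5, 1.4, 0, 0, 0], [4.0, -2.5, 1.4, 0, 0, 0], [4.0, -2.5, 1.4, 0, 0, 0], [4.0, -2.5, 1.4, 0, 0, 0], [3.5, -2.2, 1.4, 0, 0, 0], [0, 0, 0, 0, 0, 0], [0, 0, 0, 0, 0, 0]],
  ],
)

```text
time_s: 2.95
ee_pos: [0.4442, 0.0624, 0.1277]
tool_rot: [3.139, -0.005, 0.44]
ft_force: [-0.8, -0.3, -0.8]
grip_width: 0.0595
```

```bash
cat > look.py <<'E'
import sys
from h import *
from rig import arm
n,x,y,z,yaw=sys.argv[1],*map(float,sys.argv[2:6])
s=arm.sense();print(round(s['time_s'],2),s['ee_pos'].round(4),s['tool_rot'].round(3),s['ft_force'].round(1),round(s['grip_width'],4),"q",s['qpos'].round(2));go(s,(x,y),z,yaw)
if n!="-":
    d=arm.get_image("wrist");cv2.imwrite(f"pics/{n}.png",d["pixels"][:,:,::-1])
    np.savez(n+".npz",K=d["camera_matrix"],E=wristE(s,d))
E
python3 look.py w1 .445 .058 .004 .436
```

```text
2.95 [0.4442 0.0624 0.1277] [ 3.139 -0.005  0.44 ] [-0.8 -0.3 -0.8] 0.0595 q [-0.03  0.32  1.87 -0.    0.95 -0.47]
tool shift cm now [-0.18  0.4  12.37] rotvec [ 0.003 -0.005  0.004] q6 -0.47
```

View pics/w1.png

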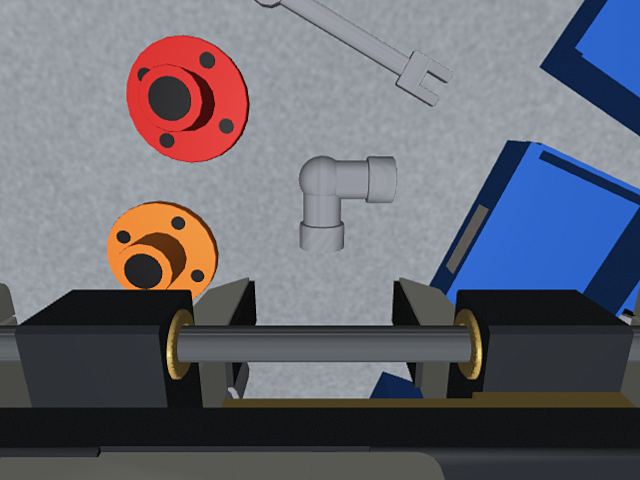

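```bash
python3 -c "
from h import *
d=np.load('w1.npz');print(ray(d['K'],d['E'],[[322,237],[382,179],[321,179]],.016))"
```

```text
[[0.44551798 0.0590972 ]
 [0.46486505 0.11333958]
 [0.42751853 0.0957404 ]]
```

Call:
carry_out(
  targets=[
    [[-0.1, 0.4, 3.0, 0, 0, 0], [0, 0, 4.0, 0, 0, 0], [0, 0, 3.0, 0, 0, 0], [0, 0, 1.6, 0, 0, 0], [0, 0, 0, 0, 0, 0]],
  ],
)

```text
time_s: 3.5
ee_pos: [0.447, 0.0518, 0.0124]
tool_rot: [3.134, -0.013, 0.43]
ft_force: [-0.5, 0.6, 0.8]
grip_width: 0.0599
```

```bash
python3 look.py - .4455 .0585 .004 .436
```

```text
3.5 [0.447  0.0518 0.0124] [ 3.134 -0.013  0.43 ] [-0.5  0.6  0.8] 0.0599 q [-0.05  0.52  1.99 -0.    0.62 -0.48]
tool shift cm now [ 0.13 -0.68  0.84] rotvec [ 0.007 -0.013 -0.006] q6 -0.48
```

Call:
carry_out(
  targets=[
    [[0.1, -0.7, 0.4, 0, -0.012, 0], [0, 0, 0.4, 0, 0, 0], [0, 0, 0, 0, 0, 0]],
  ],
)

```text
time_s: 3.8
ee_pos: [0.4461, 0.0572, 0.0065]
tool_rot: [3.132, -0.003, 0.427]
ft_force: [0.5, 0.0, 0.3]
grip_width: 0.0595
```

```bash
python3 look.py - .4455 .0585 .004 .436
```

```text
3.8 [0.4461 0.0572 0.0065] [ 3.132e+00 -3.000e-03  4.270e-01] [0.5 0.  0.3] 0.0595 q [-0.04  0.53  1.98 -0.01  0.62 -0.46]
tool shift cm now [ 0.   -0.14  0.25] rotvec [ 0.009 -0.003 -0.009] q6 -0.46
```

Call:
carry_out(
  targets=[
    [[0, -0.1, 0.2, 0.009, 0, 0], [0, 0, 0, 0, 0, 0], [0, 0, 0, 0, 0, 0], [0, 0, 0, 0, 0, 0], [0, 0, 0, 0, 0, 0], [0, 0, 0, 0, 0, 0], [0, 0, 0, 0, 0, 0], [0, 0, 0, 0, 0, 0]],
  ],
  jaw=0,
  squeeze=30,
)

```text
time_s: 4.6
ee_pos: [0.4468, 0.0583, 0.0061]
tool_rot: [3.14, -0.006, 0.428]
ft_force: [0.3, 0.7, 0.1]
grip_width: 0.0309
```

```bash
python3 look.py - .4455 .0585 .004 .436
```

```text
4.6 [0.4468 0.0583 0.0061] [ 3.14  -0.006  0.428] [0.3 0.7 0.1] 0.0309 q [-0.04  0.53  1.98  0.    0.62 -0.47]
tool shift cm now [-0.11 -0.08  0.21] rotvec [ 0.001 -0.006 -0.008] q6 -0.47
```

Call:
carry_out(
  targets=[
    [[0, 0, -2, 0, 0, 0], [0, 0, -4, 0, 0, 0], [0, 0, -3, 0, 0, 0], [1, 0.3, -1, 0, 0, 0], [3, 1, 0, 0, 0, 0], [4, 1.2, 0, 0, 0, 0], [3.2, 1.0, 0, 0, 0, 0], [2, 0.6, 0, 0, 0, 0], [0, 0, 0, 0, 0, 0], [0, 0, 0, 0, 0, 0]],
  ],
)

```text
time_s: 5.6
ee_pos: [0.5832, 0.0763, 0.1067]
tool_rot: [-3.139, 0.003, 0.428]
ft_force: [-0.0, -0.2, -2.5]
grip_width: 0.0307
```

```bash
python3 look.py w2 .585 .0755 .011 .436
```

```text
5.6 [0.5832 0.0763 0.1067] [-3.139e+00  3.000e-03  4.280e-01] [-0.  -0.2 -2.5] 0.0307 q [-0.    0.57  1.5   0.    1.07 -0.43]
tool shift cm now [0.16 0.18 9.57] rotvec [-0.003  0.003 -0.008] q6 -0.43
```

View pics/w2.png

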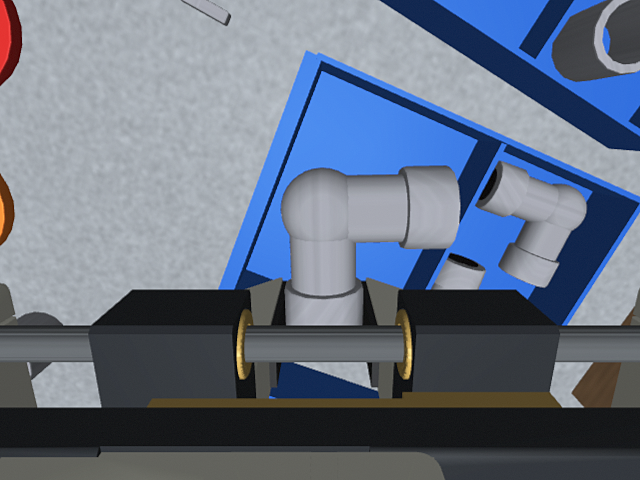

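Call:
carry_out(
  targets=[
    [[0.1, 0.1, 2, 0, 0, 0], [0, 0, 3, 0, 0, 0], [0, 0, 2, 0, 0, 0], [0, 0, 1, 0, 0, 0], [0, 0, 0, 0, 0, 0]],
  ],
)

```text
time_s: 6.15
ee_pos: [0.5794, 0.0754, 0.0256]
tool_rot: [-3.138, 0.005, 0.428]
ft_force: [-0.5, -0.6, -2.3]
grip_width: 0.0311
```

```bash
python3 look.py - .585 .0755 .011 .436
```

```text
6.15 [0.5794 0.0754 0.0256] [-3.138  0.005  0.428] [-0.5 -0.6 -2.3] 0.0311 q [-0.    0.67  1.58  0.    0.9  -0.43]
tool shift cm now [0.52 0.23 1.45] rotvec [-0.004  0.005 -0.008] q6 -0.43
```

Call:
carry_out(
  targets=[
    [[0.5, 0.2, 0.5, 0, 0.005, 0], [0, 0, 0.4, 0, 0, 0], [0, 0, 0.3, 0, 0, 0], [0, 0, 0.2, 0, 0, 0], [0, 0, 0, 0, 0, 0]],
  ],
)

```text
time_s: 6.65
ee_pos: [0.5866, 0.0757, 0.0138]
tool_rot: [-3.14, -0.005, 0.428]
ft_force: [-0.6, -0.7, -2.1]
grip_width: 0.0311
```

```bash
python3 look.py - .585 .0755 .011 .436
```

```text
6.65 [0.5866 0.0757 0.0138] [-3.14  -0.005  0.428] [-0.6 -0.7 -2.1] 0.0311 q [-0.    0.7   1.57  0.    0.87 -0.43]
tool shift cm now [-0.16 -0.05  0.28] rotvec [-0.002 -0.005 -0.008] q6 -0.43
```

Call:
carry_out(
  targets=[
    [[0, 0, 0.15, 0, 0, 0], [0, 0, 0.15, 0, 0, 0], [0, 0, 0.05, 0, 0, 0], [0, 0, 0, 0, 0, 0]],
  ],
)

```text
time_s: 7.05
ee_pos: [0.5871, 0.0758, 0.0107]
tool_rot: [-3.14, -0.006, 0.428]
ft_force: [-0.2, 0.1, -1.5]
grip_width: 0.0312
```

Call:
carry_out(
  targets=[
    [[0, 0, 0.03, 0, 0, 0], [0, 0, 0, 0, 0, 0], [0, 0, 0, 0, 0, 0], [0, 0, 0, 0, 0, 0], [0, 0, -1.5, 0, 0, 0], [0, 0, -3, 0, 0, 0], [0, 0, -4, 0, 0, 0], [0, 0, -2, 0, 0, 0], [0, 0, 0, 0, 0, 0]],
  ],
  jaw=0.48,
)

```text
time_s: 7.95
ee_pos: [0.5868, 0.0755, 0.1192]
tool_rot: [-3.14, -0.006, 0.428]
ft_force: [0.9, 0.7, -0.4]
grip_width: 0.0441
```

```bash
python3 look.py w3 .402 -.285 .12 .47
```

```text
7.95 [0.5868 0.0755 0.1192] [-3.14  -0.006  0.428] [ 0.9  0.7 -0.4] 0.0441 q [-0.    0.56  1.49  0.    1.09 -0.43]
tool shift cm now [-31.77  25.13  -0.3 ] rotvec [-0.001 -0.006 -0.042] q6 -0.43
```

View pics/w3.png

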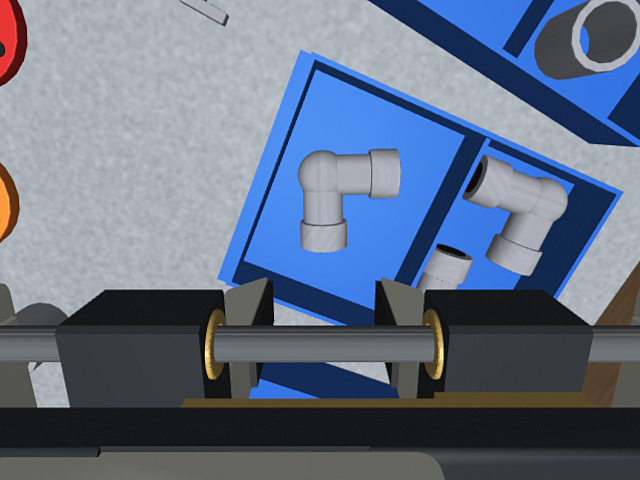

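Call:
carry_out(
  targets=[
    [[-1.5, 1.1, 0, 0, -0.006, -0.042], [-3.6, 2.6, 0, 0, 0, 0], [-3.6, 2.6, 0, 0, 0, 0], [-3.6, 2.6, 0, 0, 0, 0], [-3.6, 2.6, 0, 0, 0, 0], [-3.6, 2.6, 0, 0, 0, 0], [-3.6, 2.6, 0, 0, 0, 0], [-3.6, 2.6, 0, 0, 0, 0], [-3.6, 2.6, 0, 0, 0, 0], [-2.5, 1.8, 0, 0, 0, 0], [0, 0, 0, 0, 0, 0], [0, 0, 0, 0, 0, 0]],
  ],
  jaw=0.65,
)

```text
time_s: 9.2
ee_pos: [0.3865, -0.2924, 0.0993]
tool_rot: [-3.118, 0.014, 0.474]
ft_force: [0.4, 0.8, -0.5]
grip_width: 0.0599
```

```bash
python3 look.py w4 .402 -.285 .06 .47
```

```text
9.2 [ 0.3865 -0.2924  0.0993] [-3.118  0.014  0.474] [ 0.4  0.8 -0.5] 0.0599 q [-0.8   0.43  1.78 -0.01  0.95 -1.27]
tool shift cm now [1.78 0.14 3.9 ] rotvec [-0.023  0.014  0.004] q6 -1.27
```

View pics/w4.png

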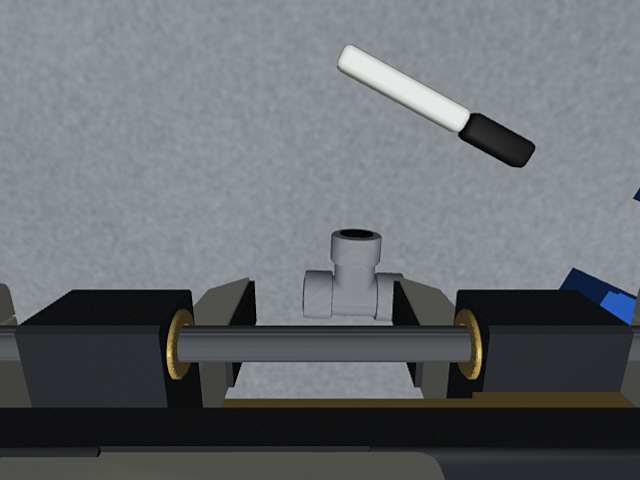

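```bash
python3 -c "
from h import *
d=np.load('w4.npz');print(ray(d['K'],d['E'],[[356,248],[355,296]],.016))"
```

```text
[[ 0.40415873 -0.28383502]
 [ 0.41916921 -0.31293865]]
```

Call:
carry_out(
  targets=[
    [[1.0, 0.0, 0, -0.023, 0.014, 0], [0.9, 0.1, 2, 0, 0, 0], [0, 0, 1.8, 0, 0, 0], [0, 0, 0, 0, 0, 0]],
  ],
)

```text
time_s: 9.65
ee_pos: [0.4062, -0.2788, 0.0586]
tool_rot: [-3.14, 0.0, 0.481]
ft_force: [0.6, 0.3, -0.1]
grip_width: 0.0593
```

```bash
python3 look.py - .403 -.285 .006 .47
```

```text
9.65 [ 0.4062 -0.2788  0.0586] [-3.14   0.     0.481] [ 0.6  0.3 -0.1] 0.0593 q [-0.76  0.49  1.82  0.    0.83 -1.24]
tool shift cm now [-0.58  0.41  5.26] rotvec [-0.002  0.     0.011] q6 -1.24
```

Call:
carry_out(
  targets=[
    [[-0.5, 0.4, 0.5, 0, 0, 0.01], [0, 0, 1.5, 0, 0, 0], [0, 0, 1.5, 0, 0, 0], [0, 0, 0.8, 0, 0, 0], [0, 0, 0, 0, 0, 0]],
  ],
)

```text
time_s: 10.15
ee_pos: [0.4056, -0.2841, 0.016]
tool_rot: [3.141, -0.001, 0.474]
ft_force: [-0.1, -0.2, -0.1]
grip_width: 0.0599
```

```bash
python3 look.py - .403 -.285 .006 .47
```

```text
10.15 [ 0.4056 -0.2841  0.016 ] [ 3.141e+00 -1.000e-03  4.740e-01] [-0.1 -0.2 -0.1] 0.0599 q [-0.77  0.57  1.85  0.    0.72 -1.24]
tool shift cm now [-0.27 -0.04  1.  ] rotvec [ 0.001 -0.001  0.004] q6 -1.24
```

Call:
carry_out(
  targets=[
    [[-0.25, 0, 0.5, 0, 0, 0], [0, 0, 0.4, 0, 0, 0], [0, 0, 0.1, 0, 0, 0], [0, 0, 0, 0, 0, 0]],
  ],
)

```text
time_s: 10.55
ee_pos: [0.404, -0.2862, 0.0069]
tool_rot: [3.138, -0.002, 0.474]
ft_force: [-0.6, -0.4, 0.0]
grip_width: 0.0597
```

Call:
carry_out(
  targets=[
    [[0, 0, 0, 0, 0, 0], [0, 0, 0, 0, 0, 0], [0, 0, 0, 0, 0, 0], [0, 0, 0, 0, 0, 0], [0, 0, 0, 0, 0, 0], [0, 0, 0, 0, 0, 0], [0, 0, 0, 0, 0, 0]],
  ],
  jaw=0,
)

```text
time_s: 11.25
ee_pos: [0.4043, -0.2866, 0.0075]
tool_rot: [3.137, -0.002, 0.474]
ft_force: [-0.2, -0.6, -0.3]
grip_width: 0.0314
```

```bash
python3 look.py - .59 -.08 .11 .47
```

```text
11.25 [ 0.4043 -0.2866  0.0075] [ 3.137e+00 -2.000e-03  4.740e-01] [-0.2 -0.6 -0.3] 0.0314 q [-0.77  0.58  1.86  0.    0.7  -1.25]
tool shift cm now [ 25.97  -9.86 -10.24] rotvec [ 0.005 -0.002  0.004] q6 -1.25
```

Call:
carry_out(
  targets=[
    [[0, 0, -2, 0, 0, 0], [0, 0, -4, 0, 0, 0], [0, 0, -3, 0, 0, 0], [2, -0.8, -1.2, 0, 0, 0], [3.8, -1.45, 0, 0, 0, 0], [3.8, -1.45, 0, 0, 0, 0], [3.8, -1.45, 0, 0, 0, 0], [3.8, -1.45, 0, 0, 0, 0], [3.8, -1.45, 0, 0, 0, 0], [3, -1.1, 0, 0, 0, 0], [2, -0.7, 0, 0, 0, 0], [0, 0, 0, 0, 0, 0], [0, 0, 0, 0, 0, 0]],
  ],
)

```text
time_s: 12.55
ee_pos: [0.5937, -0.0699, 0.1089]
tool_rot: [-3.136, 0.003, 0.471]
ft_force: [0.3, -0.5, -2.1]
grip_width: 0.0311
```

```bash
python3 look.py w5 .59 -.08 .0115 .47
```

```text
12.55 [ 0.5937 -0.0699  0.1089] [-3.136e+00  3.000e-03  4.710e-01] [ 0.3 -0.5 -2.1] 0.0311 q [-0.25  0.59  1.47  0.    1.09 -0.72]
tool shift cm now [-0.75  0.79  9.74] rotvec [-0.005  0.003  0.001] q6 -0.72
```

View pics/w5.png

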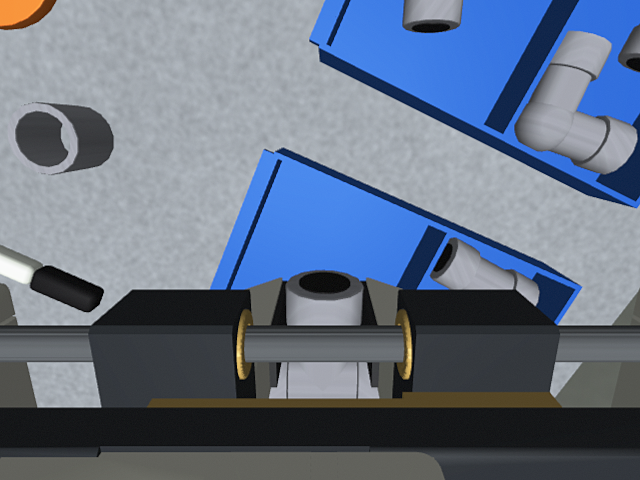

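Call:
carry_out(
  targets=[
    [[-0.6, 0.8, 1, 0, 0, 0], [0, 0, 3, 0, 0, 0], [0, 0, 2.5, 0, 0, 0], [0, 0, 1.3, 0, 0, 0], [0, 0, 0, 0, 0, 0]],
  ],
)

```text
time_s: 13.1
ee_pos: [0.5875, -0.0875, 0.0267]
tool_rot: [-3.136, 0.005, 0.464]
ft_force: [-0.1, 0.9, -1.9]
grip_width: 0.0312
```

```bash
python3 look.py - .59 -.08 .0115 .47
```

```text
13.1 [ 0.5875 -0.0875  0.0267] [-3.136  0.005  0.464] [-0.1  0.9 -1.9] 0.0312 q [-0.28  0.69  1.55  0.    0.92 -0.74]
tool shift cm now [ 0.57 -0.55  1.52] rotvec [-0.005  0.005 -0.006] q6 -0.74
```

Call:
carry_out(
  targets=[
    [[0.4, -0.4, 0.5, -0.005, 0.005, 0], [0, 0, 0.5, 0, 0, 0], [0, 0, 0.3, 0, 0, 0], [0, 0, 0.1, 0, 0, 0], [0, 0, 0, 0, 0, 0]],
  ],
)

```text
time_s: 13.6
ee_pos: [0.5895, -0.0844, 0.0133]
tool_rot: [3.139, -0.002, 0.461]
ft_force: [0.0, 0.5, -3.3]
grip_width: 0.0311
```

Call:
carry_out(
  targets=[
    [[0, 0, 0.1, 0, 0, 0], [0, 0, 0.08, 0, 0, 0], [0, 0, 0, 0, 0, 0]],
  ],
)

```text
time_s: 13.9
ee_pos: [0.5901, -0.0844, 0.0123]
tool_rot: [3.138, -0.003, 0.461]
ft_force: [0.3, -0.1, -2.4]
grip_width: 0.0313
```

Call:
carry_out(
  targets=[
    [[0, 0, 0, 0, 0, 0], [0, 0, 0, 0, 0, 0], [0, 0, 0, 0, 0, 0], [0, 0, 0, 0, 0, 0], [0, 0, -1.5, 0, 0, 0], [0, 0, -3, 0, 0, 0], [0, 0, -4, 0, 0, 0], [0, 0, -2, 0, 0, 0], [0, 0, 0, 0, 0, 0]],
  ],
  jaw=0.48,
)

```text
time_s: 14.8
ee_pos: [0.5901, -0.0843, 0.1215]
tool_rot: [3.137, -0.004, 0.462]
ft_force: [0.4, -1.2, -0.2]
grip_width: 0.0443
```

```bash
python3 look.py - .421 -.081 .12 0
```

```text
14.8 [ 0.5901 -0.0843  0.1215] [ 3.137 -0.004  0.462] [ 0.4 -1.2 -0.2] 0.0443 q [-0.27  0.56  1.47 -0.    1.1  -0.73]
tool shift cm now [-14.99  -7.83   0.06] rotvec [ 0.003 -0.005  0.462] q6 -0.73
```

Call:
carry_out(
  targets=[
    [[-2, -1, 0, 0, 0, 0], [-4, -2.1, 0, 0, 0, 0], [-4, -2.1, 0, 0, 0, 0], [-3.5, -1.8, 0, 0, 0, 0], [-1.5, -0.8, 1, 0, 0, 0], [0, 0, 0, 0, 0, 0], [0, 0, 0, 0, 0, 0]],
  ],
  jaw=0.7,
)

```text
time_s: 15.5
ee_pos: [0.4133, -0.0799, 0.1042]
tool_rot: [3.14, -0.001, 0.462]
ft_force: [0.5, -0.1, 1.3]
grip_width: 0.064
```

```bash
python3 look.py w6 .421 -.081 .06 .46
```

```text
15.5 [ 0.4133 -0.0799  0.1042] [ 3.14e+00 -1.00e-03  4.62e-01] [ 0.5 -0.1  1.3] 0.064 q [-0.37  0.31  1.97  0.    0.86 -0.84]
tool shift cm now [0.64 0.44 4.42] rotvec [ 0.001 -0.001  0.002] q6 -0.84
```

View pics/w6.png

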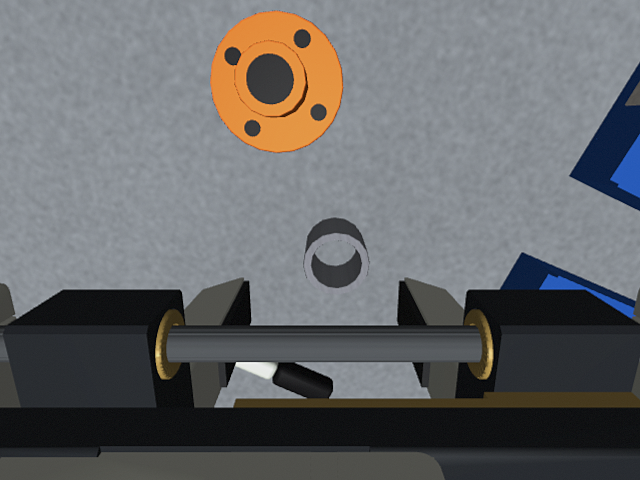

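```bash
python3 -c "
from h import *
d=np.load('w6.npz');print(ray(d['K'],d['E'],[[336,263]],.04))"
```

```text
[[ 0.42275632 -0.08163168]]
```

Call:
carry_out(
  targets=[
    [[0.6, 0.4, 0.8, 0, 0, 0], [0, 0, 2, 0, 0, 0], [0, 0, 1, 0, 0, 0], [0, 0, 0, 0, 0, 0]],
  ],
)

```text
time_s: 15.95
ee_pos: [0.4279, -0.0821, 0.064]
tool_rot: [3.136, -0.006, 0.463]
ft_force: [-1.1, -0.4, 0.9]
grip_width: 0.0642
```

```bash
python3 look.py - .421 -.081 .008 .46
```

```text
15.95 [ 0.4279 -0.0821  0.064 ] [ 3.136 -0.006  0.463] [-1.1 -0.4  0.9] 0.0642 q [-0.37  0.4   1.98  0.    0.75 -0.83]
tool shift cm now [-0.59 -0.44  5.6 ] rotvec [ 0.005 -0.006  0.003] q6 -0.83
```

Target (0.4225, -0.0815): about (-0.5, -0.3).

Call:
carry_out(
  targets=[
    [[-0.4, -0.3, 1, 0.005, -0.006, 0], [0, 0, 1.5, 0, 0, 0], [0, 0, 1.5, 0, 0, 0], [0, 0, 0.8, 0, 0, 0], [0, 0, 0, 0, 0, 0]],
  ],
)

```text
time_s: 16.45
ee_pos: [0.4259, -0.0817, 0.013]
tool_rot: [3.14, -0.001, 0.464]
ft_force: [0.1, -1.3, 0.2]
grip_width: 0.0644
```

```bash
python3 look.py - .4225 -.0815 .008 .46
```

```text
16.45 [ 0.4259 -0.0817  0.013 ] [ 3.14e+00 -1.00e-03  4.64e-01] [ 0.1 -1.3  0.2] 0.0644 q [-0.37  0.5   2.02 -0.    0.62 -0.83]
tool shift cm now [-0.3  -0.17  0.5 ] rotvec [ 0.002 -0.001  0.004] q6 -0.83
```

Call:
carry_out(
  targets=[
    [[-0.3, -0.2, 0.4, 0, 0, 0], [0, 0, 0, 0, 0, 0], [0, 0, 0, 0, 0, 0]],
  ],
)

```text
time_s: 16.75
ee_pos: [0.4227, -0.0814, 0.0094]
tool_rot: [3.139, -0.001, 0.464]
ft_force: [0.5, 0.3, -0.0]
grip_width: 0.0644
```

Call:
carry_out(
  targets=[
    [[0, 0, 0, 0, 0, 0], [0, 0, 0, 0, 0, 0], [0, 0, 0, 0, 0, 0], [0, 0, 0, 0, 0, 0], [0, 0, 0, 0, 0, 0], [0, 0, 0, 0, 0, 0]],
  ],
  jaw=0,
)

```text
time_s: 17.35
ee_pos: [0.4233, -0.0817, 0.0105]
tool_rot: [3.137, -0.003, 0.464]
ft_force: [0.5, 0.1, -0.4]
grip_width: 0.039
```

```bash
python3 look.py - .588 .291 .12 .46
```

```text
17.35 [ 0.4233 -0.0817  0.0105] [ 3.137e+00 -3.000e-03  4.640e-01] [ 0.5  0.1 -0.4] 0.039 q [-0.37  0.5   2.03 -0.    0.6  -0.83]
tool shift cm now [ 31.44 -25.91 -10.97] rotvec [ 0.004 -0.003  0.004] q6 -0.83
```

Call:
carry_out(
  targets=[
    [[0, 0, -2, 0, 0, 0], [0, 0, -4, 0, 0, 0], [0, 0, -3.5, 0, 0, 0], [1.5, -1.2, -1.5, 0, 0, 0], [3.5, -2.9, 0, 0, 0, 0], [3.5, -2.9, 0, 0, 0, 0], [3.5, -2.9, 0, 0, 0, 0], [3.5, -2.9, 0, 0, 0, 0], [3.5, -2.9, 0, 0, 0, 0], [3.5, -2.9, 0, 0, 0, 0], [3.5, -2.9, 0, 0, 0, 0], [3.5, -2.9, 0, 0, 0, 0], [1.7, -1.4, 0, 0, 0, 0], [0, 0, 0, 0, 0, 0], [0, 0, 0, 0, 0, 0]],
  ],
)

```text
time_s: 18.85
ee_pos: [0.5891, 0.304, 0.1192]
tool_rot: [3.141, 0.005, 0.461]
ft_force: [-0.4, 0.2, -2.3]
grip_width: 0.039
```

```bash
python3 look.py w7 .588 .291 .0145 .46
```

```text
18.85 [0.5891 0.304  0.1192] [3.141 0.005 0.461] [-0.4  0.2 -2.3] 0.039 q [ 0.36  0.69  1.24 -0.    1.22 -0.1 ]
tool shift cm now [-0.63  1.11 10.47] rotvec [0.001 0.005 0.001] q6 -0.1
```

View pics/w7.png

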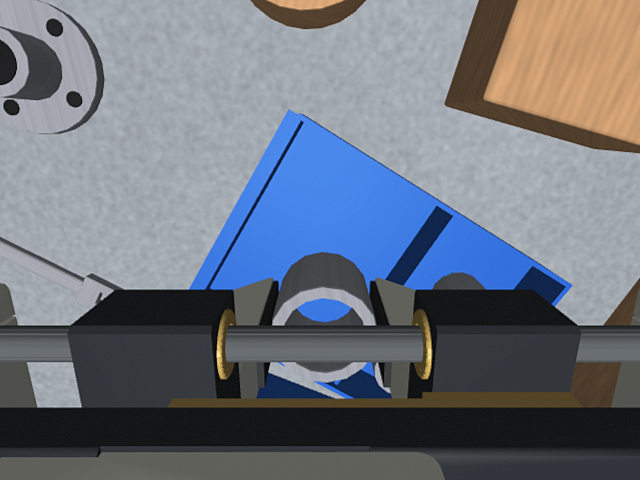

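Call:
carry_out(
  targets=[
    [[-0.4, 0.9, 1, 0, 0, 0], [0, 0, 3, 0, 0, 0], [0, 0, 3, 0, 0, 0], [0, 0, 1.5, 0, 0, 0], [0, 0, 0, 0, 0, 0]],
  ],
)

```text
time_s: 19.4
ee_pos: [0.5881, 0.284, 0.031]
tool_rot: [3.14, 0.007, 0.454]
ft_force: [-0.1, -0.1, -2.0]
grip_width: 0.0393
```

```bash
python3 look.py - .588 .291 .0145 .46
```

```text
19.4 [0.5881 0.284  0.031 ] [3.14  0.007 0.454] [-0.1 -0.1 -2. ] 0.0393 q [ 0.33  0.77  1.35 -0.    1.03 -0.12]
tool shift cm now [ 0.31 -0.64  1.64] rotvec [ 0.002  0.007 -0.006] q6 -0.12
```

Call:
carry_out(
  targets=[
    [[0.2, -0.5, 0.5, 0, 0.007, 0], [0, 0, 0.5, 0, 0, 0], [0, 0, 0.4, 0, 0, 0], [0, 0, 0.1, 0, 0, 0], [0, 0, 0, 0, 0, 0]],
  ],
)

```text
time_s: 19.9
ee_pos: [0.5891, 0.2874, 0.0176]
tool_rot: [3.139, -0.004, 0.451]
ft_force: [0.5, 0.0, -2.4]
grip_width: 0.0394
```

Call:
carry_out(
  targets=[
    [[0, 0, 0.15, 0, 0, 0], [0, 0, 0.15, 0, 0, 0], [0, 0, 0, 0, 0, 0]],
  ],
)

```text
time_s: 20.2
ee_pos: [0.5896, 0.2878, 0.0154]
tool_rot: [3.139, -0.006, 0.452]
ft_force: [0.4, -0.4, -2.8]
grip_width: 0.0392
```

Call:
carry_out(
  targets=[
    [[0, 0, 0, 0, 0, 0], [0, 0, 0, 0, 0, 0], [0, 0, 0, 0, 0, 0], [0, 0, 0, 0, 0, 0], [0, 0, -1.5, 0, 0, 0], [0, 0, -3, 0, 0, 0], [0, 0, -4, 0, 0, 0], [0, 0, -2, 0, 0, 0], [0, 0, 0, 0, 0, 0]],
  ],
  jaw=0.57,
)

```text
time_s: 21.1
ee_pos: [0.5896, 0.2882, 0.1289]
tool_rot: [3.138, -0.009, 0.452]
ft_force: [-0.4, 0.0, -0.5]
grip_width: 0.0527
```

```bash
python3 look.py - .377 .318 .12 .46
```

```text
21.1 [0.5896 0.2882 0.1289] [ 3.138 -0.009  0.452] [-0.4  0.  -0.5] 0.0527 q [ 0.34  0.66  1.27 -0.    1.2  -0.11]
tool shift cm now [-17.84 -11.97   0.69] rotvec [ 0.003 -0.009 -0.008] q6 -0.11
```

Call:
carry_out(
  targets=[
    [[-2, -1.35, 0, 0, -0.009, 0], [-3.7, -2.5, 0, 0, 0, 0], [-3.7, -2.5, 0, 0, 0, 0], [-3.7, -2.5, 0, 0, 0, 0], [-3, -2, 0, 0, 0, 0], [-1.6, -1.1, 1, 0, 0, 0], [0, 0, 0, 0, 0, 0], [0, 0, 0, 0, 0, 0]],
  ],
  jaw=0.7,
)

```text
time_s: 21.9
ee_pos: [0.3696, 0.317, 0.1155]
tool_rot: [3.137, 0.0, 0.45]
ft_force: [0.5, -0.0, 0.1]
grip_width: 0.0644
```

```bash
python3 look.py w8 .377 .318 .065 .45
```

```text
21.9 [0.3696 0.317  0.1155] [3.137 0.    0.45 ] [ 0.5 -0.   0.1] 0.0644 q [ 0.55  0.4   1.78 -0.01  0.96  0.11]
tool shift cm now [0.71 0.21 5.05] rotvec [0.004 0.    0.   ] q6 0.11
```

View pics/w8.png

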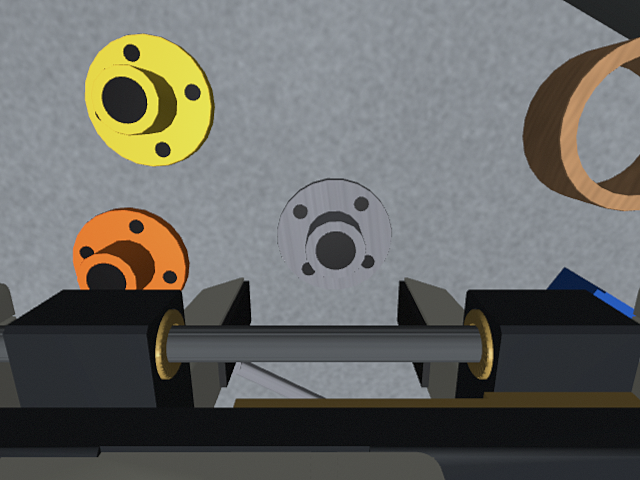

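```bash
python3 -c "
from h import *
d=np.load('w8.npz');print(ray(d['K'],d['E'],[[336,250]],.04),ray(d['K'],d['E'],[[334,236.5]],.01))"
```

```text
[[0.37744727 0.31907211]] [[0.37704407 0.31884936]]
```

Call:
carry_out(
  targets=[
    [[0.4, 0.2, 0.8, 0, 0, 0], [0, 0, 2, 0, 0, 0], [0, 0, 1, 0, 0, 0], [0, 0, 0, 0, 0, 0]],
  ],
)

```text
time_s: 22.35
ee_pos: [0.3798, 0.3165, 0.0755]
tool_rot: [3.137, -0.003, 0.446]
ft_force: [0.0, 0.7, 0.4]
grip_width: 0.0642
```

```bash
python3 look.py - .378 .318 .015 .45
```

```text
22.35 [0.3798 0.3165 0.0755] [ 3.137e+00 -3.000e-03  4.460e-01] [0.  0.7 0.4] 0.0642 q [ 0.54  0.47  1.81 -0.01  0.86  0.1 ]
tool shift cm now [-0.12 -0.24  6.05] rotvec [ 0.004 -0.003 -0.004] q6 0.1
```

Target (0.3775, 0.3185, z 0.0145).

Call:
carry_out(
  targets=[
    [[-0.2, -0.2, 1, 0.004, -0.003, 0], [0, 0, 1.5, 0, 0, 0], [0, 0, 1.5, 0, 0, 0], [0, 0, 0.8, 0, 0, 0], [0, 0, 0, 0, 0, 0]],
  ],
)

```text
time_s: 22.85
ee_pos: [0.3793, 0.3178, 0.0254]
tool_rot: [-3.141, -0.002, 0.444]
ft_force: [-0.1, 0.4, -0.2]
grip_width: 0.0643
```

```bash
python3 look.py - .3775 .3185 .015 .45
```

```text
22.85 [0.3793 0.3178 0.0254] [-3.141e+00 -2.000e-03  4.440e-01] [-0.1  0.4 -0.2] 0.0643 q [0.54 0.55 1.85 0.   0.74 0.1 ]
tool shift cm now [-0.13 -0.13  1.04] rotvec [-0.001 -0.002 -0.006] q6 0.1
```

Call:
carry_out(
  targets=[
    [[-0.15, -0.1, 0.5, 0, 0, 0], [0, 0, 0.4, 0, 0, 0], [0, 0, 0.1, 0, 0, 0], [0, 0, 0, 0, 0, 0]],
  ],
)

```text
time_s: 23.25
ee_pos: [0.3782, 0.3187, 0.0159]
tool_rot: [-3.141, -0.005, 0.444]
ft_force: [0.9, -0.2, 0.2]
grip_width: 0.0639
```

Call:
carry_out(
  targets=[
    [[0, 0, 0, 0, 0, 0], [0, 0, 0, 0, 0, 0], [0, 0, 0, 0, 0, 0], [0, 0, 0, 0, 0, 0], [0, 0, 0, 0, 0, 0], [0, 0, 0, 0, 0, 0]],
  ],
  jaw=0,
  squeeze=40,
)

```text
time_s: 23.85
ee_pos: [0.3782, 0.3189, 0.0166]
tool_rot: [-3.14, -0.005, 0.444]
ft_force: [0.2, 0.5, -0.3]
grip_width: 0.0372
```

```bash
python3 look.py - .597 -.299 .13 .45
```

```text
23.85 [0.3782 0.3189 0.0166] [-3.14  -0.005  0.444] [ 0.2  0.5 -0.3] 0.0372 q [0.54 0.57 1.85 0.   0.72 0.1 ]
tool shift cm now [ -6.76  65.18 -11.45] rotvec [-0.001 -0.005 -0.006] q6 0.1
```

Call:
carry_out(
  targets=[
    [[0, 0, -1.5, 0, 0, 0], [0, 0, -3.5, 0, 0, 0], [0, 0, -4, 0, 0, 0], [-0.1, 1, -3, 0, 0, 0], [-0.4, 3, 0, 0, 0, 0], [-0.5, 4.5, 0, 0, 0, 0], [-0.5, 4.5, 0, 0, 0, 0], [-0.5, 4.5, 0, 0, 0, 0], [-0.5, 4.5, 0, 0, 0, 0], [-0.5, 4.5, 0, 0, 0, 0], [-0.5, 4.5, 0, 0, 0, 0], [-0.5, 4.5, 0, 0, 0, 0], [-0.5, 4.5, 0, 0, 0, 0], [-0.5, 4.5, 0, 0, 0, 0], [-0.5, 4.5, 0, 0, 0, 0], [-0.4, 3, 0, 0, 0, 0], [0, 0, 0, 0, 0, 0]],
  ],
)

```text
time_s: 25.55
ee_pos: [0.5496, -0.1966, 0.1324]
tool_rot: [-3.137, 0.006, 0.448]
ft_force: [0.3, 0.7, -4.1]
grip_width: 0.0371
```

```bash
python3 look.py - .6 -.299 .13 .45
```

```text
25.55 [ 0.5496 -0.1966  0.1324] [-3.137  0.006  0.448] [ 0.3  0.7 -4.1] 0.0371 q [-0.47  0.54  1.48 -0.    1.13 -0.92]
tool shift cm now [ 0.11 11.41  0.18] rotvec [-0.005  0.006 -0.002] q6 -0.92
```

Call:
carry_out(
  targets=[
    [[0, 2.5, 0, 0, 0, 0], [0, 3.5, 0, 0, 0, 0], [0, 3, 0, 0, 0, 0], [0, 1.7, 0, 0, 0, 0], [0, 0, 0, 0, 0, 0], [0, 0, 0, 0, 0, 0]],
  ],
)

```text
time_s: 26.15
ee_pos: [0.5934, -0.2923, 0.125]
tool_rot: [-3.124, 0.013, 0.448]
ft_force: [-0.9, 0.6, -2.7]
grip_width: 0.0372
```

```bash
python3 look.py w9 .6 -.299 .0206 .45
python3 - <<'E'
from rig import arm
import cv2,numpy as np
d=arm.get_image("top");im=d["pixels"][:,:,::-1]
cv2.imwrite("pics/t1.png",cv2.resize(im[90:310,140:520],None,fx=2.1,fy=2.1,interpolation=cv2.INTER_CUBIC))
E
```

```text
26.15 [ 0.5934 -0.2923  0.125 ] [-3.124  0.013  0.448] [-0.9  0.6 -2.7] 0.0372 q [-0.57  0.69  1.22 -0.    1.25 -1.02]
tool shift cm now [ 0.44  1.07 10.42] rotvec [-0.017  0.013 -0.002] q6 -1.02
```

View pics/w9.png

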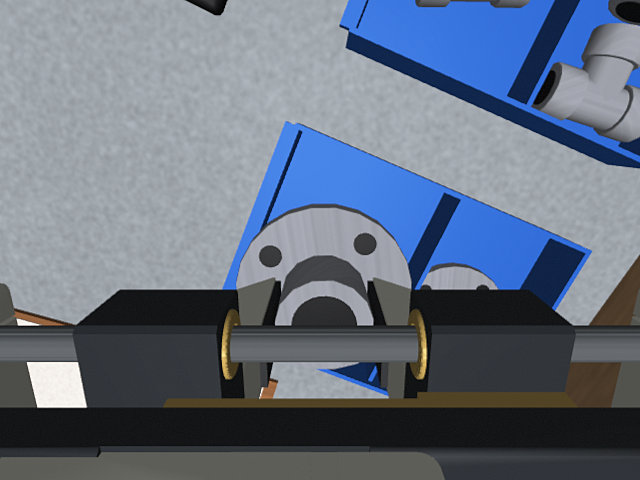

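View pics/t1.png

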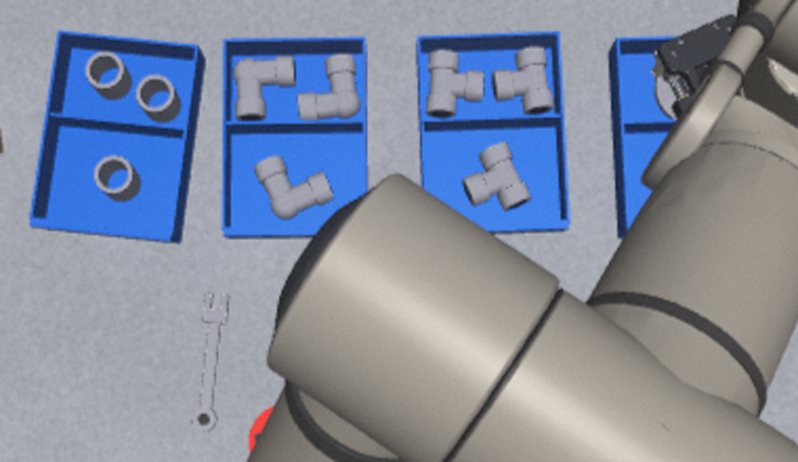

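```bash
python3 -c "
from h import *
d=np.load('w9.npz');w=ray(d['K'],d['E'],[[288,122],[591,252],[450,194]],.045);print(w)
u=(w[1]-w[0]);print(np.linalg.norm(u));u/=np.linalg.norm(u);n=np.array([u[1],-u[0]]);print(u,'mid',w[0]+u*.057+n*.073)"
```

```text
[[ 0.54132689 -0.23328574]
 [ 0.7437021  -0.22215222]
 [ 0.64648715 -0.22884749]]
0.20268123590547288
[0.99849014 0.05493118] mid [ 0.6022508  -0.30304444]
```

Call:
carry_out(
  targets=[
    [[0.2, 0.6, 0, -0.017, 0.013, 0], [0.2, 0.6, 1, 0, 0, 0], [0, 0, 2.5, 0, 0, 0], [0, 0, 1.5, 0, 0, 0], [0, 0, 0, 0, 0, 0]],
  ],
)

```text
time_s: 26.75
ee_pos: [0.6036, -0.2991, 0.0739]
tool_rot: [3.139, -0.003, 0.452]
ft_force: [-0.4, 1.5, -3.8]
grip_width: 0.0372
```

```bash
python3 look.py - .601 -.301 .0206 .45
```

```text
26.75 [ 0.6036 -0.2991  0.0739] [ 3.139e+00 -3.000e-03  4.520e-01] [-0.4  1.5 -3.8] 0.0372 q [-0.57  0.75  1.26  0.    1.13 -1.03]
tool shift cm now [-0.34  0.04  5.33] rotvec [ 0.003 -0.003  0.002] q6 -1.03
```

Call:
carry_out(
  targets=[
    [[-0.2, 0, 0.8, 0, 0, 0], [0, 0, 1.5, 0, 0, 0], [0, 0, 1.2, 0, 0, 0], [0, 0, 0.6, 0, 0, 0], [0, 0, 0, 0, 0, 0]],
  ],
)

```text
time_s: 27.25
ee_pos: [0.6025, -0.3001, 0.0301]
tool_rot: [3.137, -0.003, 0.452]
ft_force: [-0.5, 0.3, -3.8]
grip_width: 0.0374
```

```bash
python3 look.py - .601 -.301 .0206 .45
```

```text
27.25 [ 0.6025 -0.3001  0.0301] [ 3.137e+00 -3.000e-03  4.520e-01] [-0.5  0.3 -3.8] 0.0374 q [-0.58  0.79  1.3   0.    1.04 -1.03]
tool shift cm now [-0.18  0.01  0.95] rotvec [ 0.004 -0.003  0.002] q6 -1.03
```

Call:
carry_out(
  targets=[
    [[-0.1, 0, 0.4, 0.004, -0.003, 0], [0, 0, 0.3, 0, 0, 0], [0, 0, 0.15, 0, 0, 0], [0, 0, 0, 0, 0, 0]],
  ],
)

```text
time_s: 27.65
ee_pos: [0.6023, -0.3011, 0.0219]
tool_rot: [3.14, -0.001, 0.452]
ft_force: [0.2, -0.1, -3.0]
grip_width: 0.0369
```

Call:
carry_out(
  targets=[
    [[0, 0, 0.1, 0, 0, 0], [0, 0, 0.05, 0, 0, 0], [0, 0, 0, 0, 0, 0]],
  ],
)

```text
time_s: 27.95
ee_pos: [0.6026, -0.3013, 0.021]
tool_rot: [3.139, -0.002, 0.452]
ft_force: [0.2, 0.3, -4.3]
grip_width: 0.0377
```

Call:
carry_out(
  targets=[
    [[0, 0, 0, 0, 0, 0], [0, 0, 0, 0, 0, 0], [0, 0, 0, 0, 0, 0], [0, 0, 0, 0, 0, 0], [0, 0, -1.5, 0, 0, 0], [0, 0, -3, 0, 0, 0], [0, 0, -4, 0, 0, 0], [0, 0, -4, 0, 0, 0], [0, 0, -3, 0, 0, 0], [-3, 3, 0, 0, 0, 0], [-3, 3, 0, 0, 0, 0], [-3, 3, 0, 0, 0, 0], [-3, 3, 0, 0, 0, 0], [-3, 3, 0, 0, 0, 0], [-3, 3, 0, 0, 0, 0], [0, 0, 0, 0, 0, 0], [0, 0, 0, 0, 0, 0]],
  ],
  jaw=0.55,
)

```text
time_s: 29.65
ee_pos: [0.5184, -0.5505, 0.2057]
tool_rot: [3.117, -0.011, 0.456]
ft_force: [-0.4, -0.5, 0.3]
grip_width: 0.0506
```

Run:
```python
from rig import arm
import cv2,numpy as np
d=arm.get_image("top");im=d["pixels"][:,:,::-1]
cv2.imwrite("pics/t2.png",cv2.resize(im[90:310,140:520],None,fx=2.1,fy=2.1,interpolation=cv2.INTER_CUBIC))
```

```text
(no output)
```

View pics/t2.png

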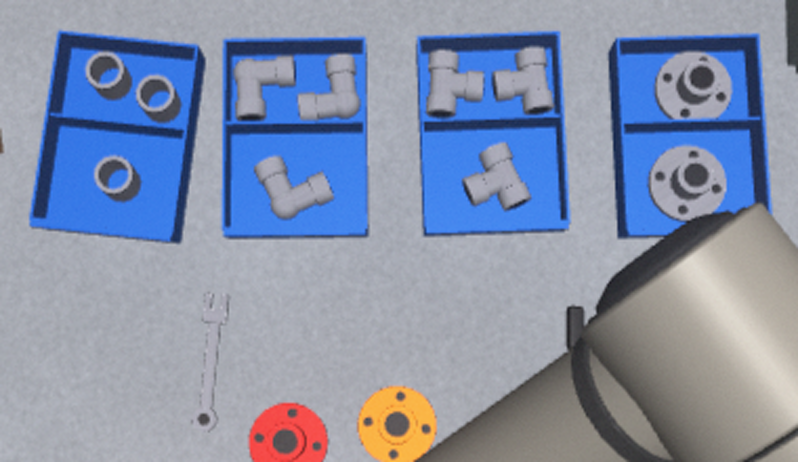

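```bash
python3 -c "
from rig import arm
print(arm.sense()['dq'].round(3),arm.close_job())"
```

```text
the job is handed in; nothing more can be done
[ 0.025 -0.008  0.02   0.    -0.007  0.003] None
```

I put the elbow, tee, coupling and flange, in that order, into the empty near compartments of their bins. I then raised the gripper clear and handed the job in at about 29.7 s.

- **Placement:** The final top view shows all four fittings inside the right compartments, lying as they did on the bench (the flange hub up, the coupling on end). "Flat on the floor" rests on this view and the release heights, because I took no second side view.
- **Release height:** I let each part go within about 1 mm of its computed resting height.
- **Forces:** Measured forces at the end of each move stayed below about 5 N.
- **Marker and spanner:** The spanner is where it was at the start, and so is the marker's cap. The arm hid the rest of the marker in the last view.
- **Measurements:** The top and wrist cameras agreed to about 2–3 mm on the parts and about 5 mm on the flange bin, the only bin I checked this way. No check failed.

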